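# Fetch the salt from the back of the condiment tray

## Task

The salt shaker stands at the back of the wooden condiment tray, hemmed in by the pepper mill, the red-capped spice jar and the dark tea box. Stand these three on the grey ribbed mat first, leaving the salt where it is; once all three stand there, set the salt on the middle of the round cork coaster, and only then put the three back on the tray, each exactly on the spot where it stood at the start, the tea box square across the front as it was. Keep all four upright all the while and leave the green mug and the kitchen timer alone.

Things in the scene. Friction and masses are not known exactly. Their poses are not given: they have to be found in the camera images.
- salt_grip (a point): salt shaker: clear glass body with a grey domed cap, 44 mm diameter, 90 mm tall (the glass, up to 74 mm, is 44 mm wide; the cap 34 mm), 0.1 kg; this point lies on its axis 50 mm above its underside, a good height to grip; z up along its axis. It starts on the tray's back middle pad, between pepper mill and spice jar
- pepper_mill_grip (a point): turned brown wooden pepper mill, 53 mm diameter below, head 46 mm wide, 152 mm tall, 0.16 kg; this point lies on its axis in the head, 115 mm above its underside (gripped much lower, the gripper's body meets the top); z up along its axis. Starts on the left or the right side pad of the tray
- spice_jar_grip (a point): glass spice jar with a red cap, 45 mm diameter (42 mm glass), 106 mm tall, 0.11 kg; this point lies on its axis 70 mm above its underside, a good height to grip; z up along its axis. Starts on the other side pad of the tray
- tea_box_grip (a point): dark closed tea box, 59 mm (its x) by 102 mm (its y), 72 mm tall, 0.05 kg; this point lies over its centre, 52 mm above its underside; grip it there, across the 59 mm (gripped much lower, the gripper's body meets the salt shaker behind it). It starts on the front pad of the tray, its long side along the tray's y
- tray: fixed wooden tray, 168 (x) by 200 mm (y), floor 8 mm and rim 20 mm above the worktop, rim 7 mm thick; origin at centre of underside, x to its back (away from the robot), y to its left. Flush cork pads mark the places: back middle x +40, y 0 mm (salt); sides x +45, y +60 and -60 (pepper mill, spice jar, either way round); front x -42, y 0 (tea box). Things start within 5 mm of the pad's centre
- mat: fixed grey ribbed drying mat, 280 mm (its x, pointing roughly away from the robot) by 120 mm (its y), 4 mm thick (flat top 4 mm above the worktop), to the left or to the right of the tray; origin at the centre of its underside. The three things are to stand with their centres over it. A wall shelf hangs over the back right of the worktop, so keep the arm low there
- coaster: fixed round cork coaster, 96 mm diameter, 6 mm thick, on the other side of the tray from the mat; origin at the centre of its underside
- green_mug: bystander: green mug with a handle, 90 mm diameter, 92 mm tall, behind the tray, to the left; origin at the centre of its underside; must not be disturbed
- timer: bystander: round kitchen timer, red over white, 64 mm diameter, 45 mm tall, between robot and tray; origin at the centre of its underside; must not be disturbed
There are look-alikes about, which are no part of the job. What is meant by the part that bears salt_grip is not blue or pink, and is the larger of those in its own colour.

How it is judged:
On the way, in this order (a step that is already met when the one before it is completed fails the run):
1. pepper mill, spice jar and tea box all stand on the mat (centres over it), the salt shaker still within 20 mm of its starting place (x of pepper_mill_grip in the frame of mat between -0.14 and 0.14 m and y of pepper_mill_grip in the frame of mat between -0.06 and 0.06 m and height (world z) of pepper_mill_grip between 0.113 and 0.125 m and angle between each of pepper_mill_grip, spice_jar_grip, tea_box_grip's own z axis and vertical below 0.15 rad and x of spice_jar_grip in the frame of mat between -0.14 and 0.14 m and y of spice_jar_grip in the frame of mat between -0.06 and 0.06 m and height (world z) of spice_jar_grip between 0.068 and 0.08 m and x of tea_box_grip in the frame of mat between -0.14 and 0.14 m and y of tea_box_grip in the frame of mat between -0.06 and 0.06 m and height (world z) of tea_box_grip between 0.05 and 0.062 m and distance of salt_grip from where it was at the start of the episode below 0.02 m), for 0.2 s.
2. the salt shaker stands on the middle of the coaster while the three others still stand on the mat (x of pepper_mill_grip in the frame of mat between -0.14 and 0.14 m and y of pepper_mill_grip in the frame of mat between -0.06 and 0.06 m and height (world z) of pepper_mill_grip between 0.113 and 0.125 m and angle between each of pepper_mill_grip, spice_jar_grip, tea_box_grip, salt_grip's own z axis and vertical below 0.15 rad and x of spice_jar_grip in the frame of mat between -0.14 and 0.14 m and y of spice_jar_grip in the frame of mat between -0.06 and 0.06 m and height (world z) of spice_jar_grip between 0.068 and 0.08 m and x of tea_box_grip in the frame of mat between -0.14 and 0.14 m and y of tea_box_grip in the frame of mat between -0.06 and 0.06 m and height (world z) of tea_box_grip between 0.05 and 0.062 m and horizontal distance between salt_grip and coaster below 0.015 m and height (world z) of salt_grip between 0.05 and 0.062 m), for 0.2 s.
At the end, for the whole second after the job is handed in: pepper mill, spice jar and tea box each stand upright (within 0.15 rad) and at rest within 15 mm of where they stood at the start, the tea box's long side within 0.25 rad of the tray's y; the salt shaker stands upright and at rest on the coaster, its axis within 15 mm of the coaster's centre (distance of each of pepper_mill_grip, spice_jar_grip, tea_box_grip from where it was at the start of the episode below 0.015 m and angle between each of pepper_mill_grip, spice_jar_grip, tea_box_grip, salt_grip's own z axis and vertical below 0.15 rad and linear speed of each of pepper_mill, spice_jar, tea_box, salt below 0.02 m/s and angle between the y axis of tea_box_grip and the y axis of tray, either way round below 0.25 rad and horizontal distance between salt_grip and coaster below 0.015 m and height (world z) of salt_grip between 0.05 and 0.062 m); the robot touches nothing.
It fails at once if the salt shaker, pepper mill, spice jar or tea box is tipped by more than 0.6 rad (angle between any of salt_grip, pepper_mill_grip, spice_jar_grip, tea_box_grip's own z axis and vertical above 0.6 rad).
It fails at once if the green mug or the kitchen timer is moved by more than 20 mm (distance of any of green_mug, timer from where it was at the start of the episode above 0.02 m).
It also fails if it takes over 149 s, if anything falls off the work surface, if the arm or the gripper's body presses on something with over 40 N, if the wrist force passes 120 N, or if a joint passes its speed limit or range.

## Robot

A 7-joint arm with a two-finger parallel gripper is mounted at the origin on a cart in front of the work surface, level with it; the furniture and walls round the work are solid. World frame = base frame: x ahead of the robot, y to its left, z up, the work surface at z = 0. Lengths are in m, angles in rad, forces in N, time in s.
With the tool pointing down it reaches from about 0.425 to 0.875 m from the base axis. Payload 4.7 kg.
Tool frame: the origin (TCP) lies at the very end of the fingers, on their centre line; the grasp point (between the pads) lies 19 mm behind it; z points along the fingers, y is the line along which they close (so a half turn about z gives the same grasp; the last joint's range is limited). The gripper opens to 87 mm and grips with 3 to 60 N. Pads are 19 mm wide; open, the fingers measure 117 mm over their backs; the gripper's body (75 mm by 190 mm) begins 51 mm behind the grasp point.
Start: joints at [1.361, 0.321, -0.07, 1.45, 0.023, 1.371, -0.057], TCP at [0.144, -0.634, 0.223] pointing down, gripper open.
Joint ranges: [-2.86, 2.86], [-0.3, 2.09], [-1.38, 1.24], [0.06, 2.45], [-1.56, 4.7], [0.09, 2.05], [-2.69, 2.69]. Speed limits (rad/s): [2.57, 2.57, 3.14, 3.14, 3.14, 3.14, 3.14].

## Interface

Orientations are given as a rotation vector (axis times angle).
In Python, from bench import ctrl gives the robot as it stands.
- The arm moves only by the shell command python3 -m jog 'ROWS' [FORCE]. ROWS is JSON, a list that holds one entry, the list of rows, each a list of 7 numbers: the shift along the tool's x, y, z in mm, then the turn, a rotation vector about the tool's x, y, z in degrees, then the finger opening in mm, from 0 to 87. A call has 1 to 10 rows; each row is the pose to reach, as a shift and turn from the pose commanded when the call began, along the tool's axes at that moment; what a row does not reach only later rows make up. A row lasts 1/10 s, in which the tool goes at most 50 mm and 8.59 degrees, less where a joint would pass 70% of its speed; a pose out of reach is approached as far as the arm can. A call with a gripper value outside its range is refused whole. The fingers move at their own pace and stop on an object; FORCE is the grip in N (left out, the last holds). Time passes only in rows, so rows that repeat a pose let the fingers close. It gives the time, the measured TCP pose, the force, the opening and the grip force at its end, in the units of the state.
- ctrl.get_state(): the state, without advancing time (a new reading comes with each control period).
- ctrl.get_image(name): name is "side" or "top" or "wrist"; returns a dict with "image" (420x560x3 uint8, red, green, blue), "depth" (420x560 float32, m along the optical axis (not along the pixel's ray), 0 where there is no reading), "fov_y" (degrees; the focal length in pixels is half the picture's height over the tangent of half this angle, whatever the lens; pixels are square), "cx", "cy" (the principal point, pixels), "k1" (the pictures are not rectified: a ray, as slopes to the right and down, at radius r is drawn at 1 + k1 r^2 times it, then the intrinsics apply), "rvec" (rotation vector, rad) and "tvec" (3), from world to camera coordinates, as OpenCV has them. Camera axes: x right, y down, z forward; pixel columns grow to the right and rows downward; lengths in m; the calibration is good to about 2 mm. A picture is of the moment at which its call begins.
- ctrl.close_job(): hands the job in; it is judged then, once.
The state is a dict: "time": time; "joint_positions": joint angles; "qd": joint speeds; "joint_torque": joint torques, N m; "position": TCP position; "tool_rot": TCP orientation; "ft_force": force on the tool from outside, world axes, zero at the start; "torque": the same for the moment, N m; "grip_width": opening from 0.0 (shut) to 1.0 (fully open); "grip_force": force on a finger pad.
Only numpy, scipy, OpenCV 4.12 (cv2) and the standard library are available. Lean on these libraries where they do the work, as an engineer would, in place of code of your own. Each camera call takes 0.05 s, during which the arm holds its last target. There are 200 camera calls.

## Working session

There is one attempt and no reset: what is moved stays moved. The work goes in short steps, Python scripts to look and compute and a shell command to move; the robot and the scene stay as the last step left them, time stands still between calls to the robot, and variables do not carry over. Pictures are saved under pics/ and viewed, at most 14 in all, crops included, and the job is handed in when it is done.

```bash
ls; mkdir -p pics; cat > h.py <<'E'
import numpy as np, cv2
from scipy.spatial.transform import Rotation as R
from bench import ctrl
def get(n):
    d=ctrl.get_image(n); d['n']=n
    im=d['image']; h,w=im.shape[:2]
    f=h/2/np.tan(np.radians(d['fov_y'])/2)
    d['K']=np.array([[f,0,d['cx']],[0,f,d['cy']],[0,0,1]]); d['D']=np.array([d['k1'],0,0,0.])
    return d
def save(d,name): cv2.imwrite('pics/'+name+'.png',d['image'][:,:,::-1])
def cloud(d):
    h,w=d['depth'].shape
    uv=np.stack(np.meshgrid(np.arange(w),np.arange(h)),-1).reshape(-1,1,2).astype(float)
    s=cv2.undistortPoints(uv,d['K'],d['D'])[:,0]
    z=d['depth'].reshape(-1,1).astype(float)
    P=np.hstack([s*z,z])-np.ravel(d['tvec'])
    M=R.from_rotvec(np.ravel(d['rvec'])).as_matrix()
    P=P@M; P[z[:,0]==0]=np.nan
    return P.reshape(h,w,3)
def ray(d,px,z):
    "pixels -> world xy at height z"
    s=cv2.undistortPoints(np.array(px,float).reshape(-1,1,2),d['K'],d['D'])[:,0]
    M=R.from_rotvec(np.ravel(d['rvec'])).as_matrix(); c=-M.T@np.ravel(d['tvec'])
    r=np.hstack([s,np.ones((len(s),1))])@M
    return c+r*((z-c[2])/r[:,2])[:,None]
E
python3 - <<'E'
from h import *
for n in('top','side','wrist'):
    d=get(n); save(d,n+'0'); M=R.from_rotvec(np.ravel(d['rvec'])).as_matrix(); print(n,-M.T@np.ravel(d['tvec']),M[2],d['k1'],d['fov_y'])
s=ctrl.get_state(); print(s['position'],s['tool_rot'],s['time'])
E
```

```text
pics
top [0.50157081 0.01678395 1.17961864] [ 0.05431683  0.01305722 -0.99843838] -0.07869593021212146 57.61148753053389
side [ 0.20115244 -0.75099889  0.4996437 ] [ 0.38077426  0.82347448 -0.4205957 ] -0.04163821363041011 49.367290438536074
wrist [ 0.2145893  -0.61782972  0.38298329] [-0.2563433  -0.05558499 -0.96498623] 0.018763034836056694 71.35508696880936
[ 0.14416341 -0.6333922   0.22171807] [-3.12051087e+00 -3.50768921e-01  3.61439399e-04] 0.15
```

View pics/top0.png

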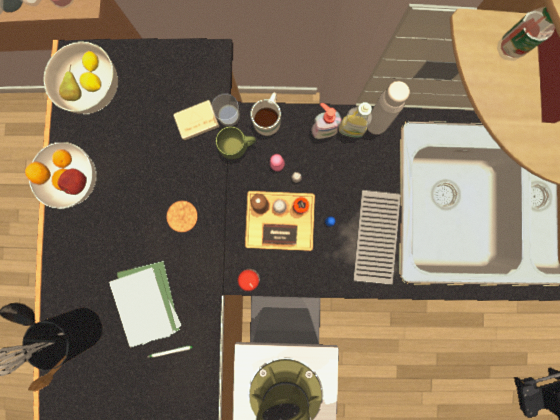

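View pics/side0.png

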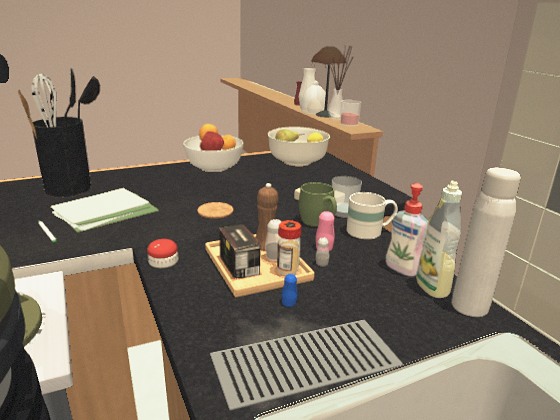

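The top view shows the tray at about (280,221), with the mill at (259,203), salt (280,206), jar (302,205) and tea box (280,235). The mat is on the right at (377,237), the coaster on the left at (182,216), the timer at (249,280) and the mug at (232,142). The blue, pink and small grey shakers are look-alikes.

```bash
python3 - <<'E'
from h import *
for n in('top',):
    d=get(n); P=cloud(d); save(d,'x')
    for nm,(u,v) in dict(mill=(259,203),salt=(280,206),jar=(302,205),tea=(280,235),mat=(377,237),coast=(182,216),timer=(249,280),mug=(232,142),pink=(277,162),grey=(297,176),blue=(331,221),table=(330,260)).items():
        print(nm,P[v,u].round(3))
    def reg(c,r,z0,z1):
        m=(np.hypot(P[...,0]-c[0],P[...,1]-c[1])<r)&(P[...,2]>z0)&(P[...,2]<z1); return P[m]
    def circ(nm,px,r,z0,z1):
        c=P[px[1],px[0],:2]
        q=reg(c,r,z0,z1); (cx,cy),rr=cv2.minEnclosingCircle(q[:,:2].astype(np.float32)*1000); print(nm,len(q),q.mean(0).round(4),'mec',cx,cy,rr,'ztop',np.percentile(q[:,2],[50,95]).round(4))
    circ('mill',(259,203),.04,.115,.17); circ('salt',(280,206),.028,.07,.105); circ('jar',(302,205),.03,.09,.12)
    circ('coast',(182,216),.07,.003,.012); circ('timer',(249,280),.05,.015,.07); circ('mug',(232,142),.06,.08,.11)
    def rect(nm,px,r,z0,z1):
        c=P[px[1],px[0],:2]; q=reg(c,r,z0,z1); print(nm,len(q),q.mean(0).round(4),cv2.minAreaRect(q[:,:2].astype(np.float32)*1000))
    rect('tea',(280,235),.075,.06,.085)
    im=d['image'].astype(int)
    # rim of tray by colour
    m=(im[...,0]-im[...,2]>50)&(im[...,0]>130); m[:185]=0;m[255:]=0;m[:,:240]=0;m[:,320:]=0
    pts=np.argwhere(m)[:,::-1]; q=ray(d,pts,.02)
    print('tray',len(q),cv2.minAreaRect(q[:,:2].astype(np.float32)*1000))
    sat=im.max(2)-im.min(2); m=(sat<25)&(im.max(2)>80); m[:188]=0;m[286:]=0;m[:,:350]=0;m[:,402:]=0
    m=cv2.morphologyEx(m.astype(np.uint8),cv2.MORPH_OPEN,np.ones((2,2)));
    n_,l,st,_=cv2.connectedComponentsWithStats(cv2.morphologyEx(m,cv2.MORPH_CLOSE,np.ones((5,5)))); k=1+st[1:,4].argmax(); pts=np.argwhere(l==k)[:,::-1]
    q=ray(d,pts,.004); print('mat',st[k],cv2.minAreaRect(q[:,:2].astype(np.float32)*1000))
    cv2.imwrite('pics/crop.png',cv2.resize(d['image'][120:300,160:410,::-1],None,fx=3.2,fy=3.2,interpolation=cv2.INTER_CUBIC))
E
```

```text
mill [0.575 0.085 0.156]
salt [0.572 0.029 0.099]
jar [ 0.575 -0.033  0.118]
tea [nan nan nan]
mat [ 0.49  -0.27   0.007]
coast [0.539 0.332 0.008]
timer [0.354 0.116 0.043]
mug [0.774 0.185 0.009]
pink [0.7   0.041 0.088]
grey [ 0.665 -0.019  0.06 ]
blue [ 0.534 -0.121  0.062]
table [ 0.416 -0.128 -0.002]
mill 227 [0.5784 0.0863 0.1432] mec 579.29833984375 87.28329467773438 23.290189743041992 ztop [0.144  0.1563]
salt 111 [0.574  0.0313 0.0923] mec 574.5519409179688 31.223323822021484 16.805646896362305 ztop [0.0929 0.0975]
jar 203 [ 0.5755 -0.0307  0.113 ] mec 575.9523315429688 -30.66640853881836 22.471460342407227 ztop [0.1137 0.1173]
coast 686 [0.5402 0.3332 0.0059] mec 540.1597290039062 333.2008361816406 69.38673400878906 ztop [0.0057 0.0095]
timer 364 [0.3553 0.1179 0.0392] mec 353.8760070800781 118.80329132080078 31.51994514465332 ztop [0.0409 0.0449]
mug 207 [0.7673 0.1743 0.0886] mec 774.356689453125 184.79795837402344 58.981468200683594 ztop [0.0894 0.0941]
tea 0 [nan nan nan] ((0.0, 0.0), (0.0, 0.0), 0.0)
tray 3166 ((534.0717163085938, 30.327911376953125), (206.1497344970703, 174.14601135253906), 88.91166687011719)
mat [351 221  47  58 855] ((431.8705749511719, -236.24615478515625), (202.47152709960938, 109.83212280273438), 44.74982452392578)<stdin>:14: RuntimeWarning: Mean of empty slice.
  ret = um.true_divide(
```

View pics/crop.png

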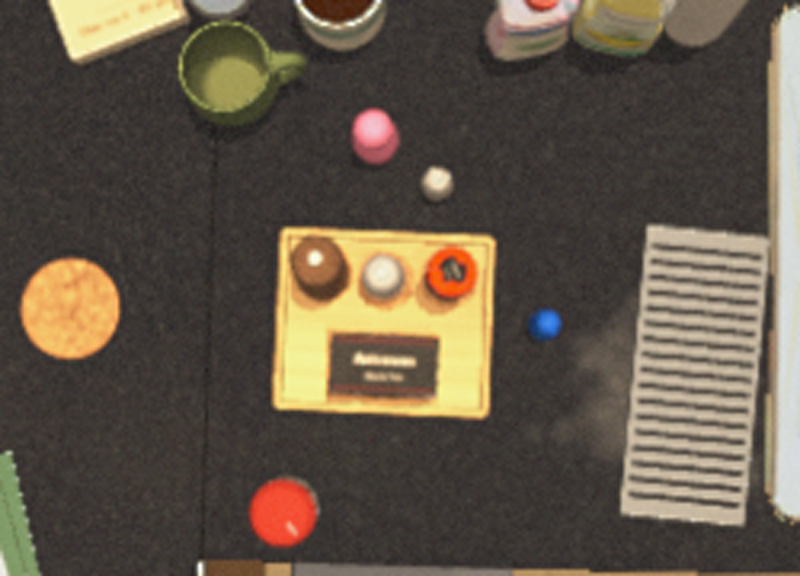

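```bash
python3 - <<'E'
from h import *
d=get('top')
def r(nm,pts,z):
    q=ray(d,np.array(pts)/3.2+[160,120]-.34,z)[:,:2]; print(nm,q.round(4).tolist(),'mean',q.mean(0).round(4))
    if len(q)==4:
        e=q[0]-q[3]; f=q[1]-q[0]; print('  yaw',np.degrees(np.arctan2(e[1],e[0])),np.degrees(np.arctan2(-f[0]*-1,-f[1]))*-1,np.linalg.norm(e),np.linalg.norm(f))
r('tray',[(282,228),(496,237),(489,418),(274,408)],.02)
r('mat',[(648,226),(769,237),(746,525),(621,515)],.004)
r('coast',[(71,308)],.006)
r('tea',[(331,333),(440,334),(437,399),(328,396)],.08)
r('mill',[(320,265)],.15); r('salt',[(382,277)],.09); r('jar',[(453,272)],.11)
# tea dark segmentation
im=d['image'].astype(int); sub=im[215:256,255:305]; m=(sub[...,0]<120)
n,l,st,c=cv2.connectedComponentsWithStats(cv2.morphologyEx(m.astype(np.uint8),cv2.MORPH_CLOSE,np.ones((5,5)))); k=1+st[1:,4].argmax(); print(st[k])
p=np.argwhere(l==k)[:,::-1]+[255,215]; print(cv2.minAreaRect((ray(d,p,.08)[:,:2]*1000).astype(np.float32)))
s=ctrl.get_state(); print(R.from_rotvec(s['tool_rot']).as_matrix().round(4),s['position'],s['grip_width'])
E
```

```text
tray [[0.6209, 0.1293], [0.6173, -0.0749], [0.4454, -0.0719], [0.4495, 0.1318]] mean [0.5333 0.0286]
  yaw -0.8192610312731673 1.0033588978119201 0.17139058967402843 0.2042379384447709
mat [[0.6334, -0.2231], [0.6258, -0.3414], [0.3479, -0.3225], [0.3551, -0.2017]] mean [ 0.4906 -0.2722]
  yaw -4.404885890574631 3.6526499406685917 0.279144964991242 0.11852174265558307
coast [[0.5397, 0.3334]] mean [0.5397 0.3334]
tea [[0.5209, 0.0764], [0.5225, -0.0216], [0.4642, -0.0203], [0.4643, 0.0776]] mean [0.493 0.028]
  yaw -1.139735295994978 -0.9422472174057057 0.056631055031394026 0.0980683428485332
mill [[0.5769, 0.0836]] mean [0.5769 0.0836]
salt [[0.5719, 0.0317]] mean [0.5719 0.0317]
jar [[0.5766, -0.0307]] mean [ 0.5766 -0.0307]
[  8  10  34  19 540]
((491.8335876464844, 28.512794494628906), (93.82752990722656, 51.09479904174805), 89.26605987548828)
[[ 9.751e-01  2.220e-01 -3.000e-04]
 [ 2.220e-01 -9.751e-01  8.000e-04]
 [-1.000e-04 -8.000e-04 -1.000e+00]] [ 0.14417571 -0.63357372  0.22206218] 1.0013503488454576
```

```bash
cat >> h.py <<'E'
T0=np.array([[0,1,0],[1,0,0],[0,0,-1.]])  # tool x=+y, tool y=+x, tool z=down
def to(x,y,z):
    s=ctrl.get_state(); M=R.from_rotvec(s['tool_rot']).as_matrix()
    sh=M.T@(np.array([x,y,z])-s['position'])*1000; rv=np.degrees(R.from_matrix(M.T@T0).as_rotvec())
    print('shift',sh.round(1),'rot',rv.round(2),'t',round(s['time'],2),'pos',np.round(s['position'],4),'w',round(s['grip_width']*87,1),'F',np.round(s['ft_force'],1))
E
python3 -c "
from h import *
to(.48,-.15,.26)"
```

```text
shift [ 434.8 -397.   -37.6] rot [-4.000e-02 -3.000e-02 -7.718e+01] t 0.25 pos [ 0.1442 -0.6336  0.2221] w 87.1 F [-0.4 -0.1  0.3]
```

```bash
python3 -m jog '[[[45,-40,-4,0,0,-8,87],[90,-80,-8,0,0,-16,87],[135,-120,-12,0,0,-24,87],[180,-160,-16,0,0,-32,87],[225,-200,-20,0,0,-40,87],[270,-240,-24,0,0,-48,87],[310,-285,-28,0,0,-56,87],[355,-325,-32,0,0,-64,87],[395,-361,-35,0,0,-71,87],[435,-397,-38,0,0,-77.2,87]]]' 20; python3 -c "
from h import *
to(.52,.03,.27)"
```

```text
time: 1.25
position: [0.4298, -0.2225, 0.2556]
tool_rot: [2.215, 2.226, -0.001]
ft_force: [0.6, -0.0, -0.3]
grip_width: 1.001
grip_force: 0.0
shift [252.   91.5 -14.7] rot [0.03 0.07 0.28] t 1.25 pos [ 0.4298 -0.2225  0.2556] w 87.1 F [ 0.6 -0.  -0.3]
```

```bash
python3 -m jog '[[[45,15,-3,0,0,0,87],[90,30,-6,0,0,0,87],[135,45,-9,0,0,0,87],[180,65,-12,0,0,0,87],[225,80,-15,0,0,0,87],[250,92,-15,0,0,0.3,87],[250,92,-15,0,0,0.3,87],[250,92,-15,0,0,0.3,87],[250,92,-15,0,0,0.3,87]]]'; python3 - <<'E'
from h import *
to(.579,.087,.2)
d=get('wrist'); save(d,'w1'); P=cloud(d)
for nm,c,r,z0,z1 in(('mill',(.579,.087),.04,.12,.17),('salt',(.574,.031),.026,.083,.105),('jar',(.576,-.031),.03,.09,.12)):
    q=P[(np.hypot(P[...,0]-c[0],P[...,1]-c[1])<r)&(P[...,2]>z0)&(P[...,2]<z1)]
    print(nm,len(q),cv2.minEnclosingCircle(q[:,:2].astype(np.float32)*1000) if len(q) else 0,q[:,2].max() if len(q) else 0)
q=P[(np.abs(P[...,0]-.492)<.045)&(abs(P[...,1]-.029)<.065)&(P[...,2]>.07)&(P[...,2]<.09)]
print('tea',len(q),cv2.minAreaRect(q[:,:2].astype(np.float32)*1000) if len(q) else 0)
E
```

```text
time: 2.15
position: [0.5206, 0.0239, 0.2698]
tool_rot: [2.229, 2.213, -0.002]
ft_force: [-0.2, 0.1, -0.5]
grip_width: 0.999
grip_force: 0.0
shift [63.6 58.  69.7] rot [-0.04  0.06 -0.41] t 2.15 pos [0.5206 0.0239 0.2698] w 86.9 F [-0.2  0.1 -0.5]
mill 1781 ((581.5302734375, 89.50172424316406), 23.436586380004883) 0.1594615409833633
salt 641 ((576.2876586914062, 33.891231536865234), 17.169692993164062) 0.09736693452392504
jar 1244 ((577.6771850585938, -28.15219497680664), 22.47731590270996) 0.11569754399032112
tea 3564 ((493.07647705078125, 29.546171188354492), (98.60222625732422, 55.59746551513672), 89.51861572265625)
```

View pics/w1.png

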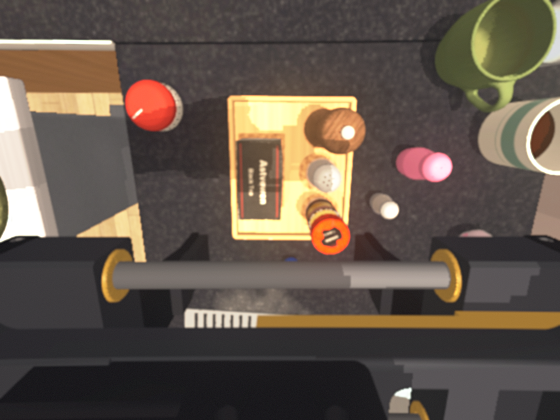

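The wrist view shows the same layout up close: mill head (347,130), salt (324,176), jar cap (329,233), tea box (260,178). These agree with the top view to within 3 mm, so I'll go for the mill.

```bash
python3 -m jog '[[[32,30,20,0,0,-0.4,70],[64,59,40,0,0,-0.4,70],[64,59,70,0,0,-0.4,70],[64,59,100,0,0,-0.4,70],[64,59,125,0,0,-0.4,70],[64,59,145,0,0,-0.4,70],[64,59,158,0,0,-0.4,70],[64,59,166,0,0,-0.4,70],[64,59,166,0,0,-0.4,70],[64,59,166,0,0,-0.4,70]]]'; python3 -c "
from h import *
to(.58,.088,.104)"; python3 -m jog '[[[0,0,0,0,0,0,35],[0,0,0,0,0,0,35],[0,0,0,0,0,0,35],[0,0,0,0,0,0,35],[0,0,0,0,0,0,35],[0,0,0,0,0,0,35],[0,0,0,0,0,0,35]]]' 20;python3 -c "
from h import *
to(.371,-.2636,.26)"
```

```text
time: 3.2
position: [0.5809, 0.0893, 0.105]
tool_rot: [2.219, 2.223, 0.001]
ft_force: [-0.3, 0.0, 0.0]
grip_width: 0.805
grip_force: 0.0
shift [-1.3 -0.9  1. ] rot [0.07 0.   0.09] t 3.2 pos [0.5809 0.0893 0.105 ] w 70.0 F [-0.3  0.   0. ]
time: 3.9
position: [0.5806, 0.0895, 0.1044]
tool_rot: [2.219, 2.223, 0.001]
ft_force: [0.7, 0.6, 0.9]
grip_width: 0.519
grip_force: 19.9
shift [-352.7 -210.3 -155.7] rot [0.05 0.   0.12] t 3.9 pos [0.5806 0.0895 0.1044] w 45.2 F [0.7 0.6 0.9]
```

```bash
python3 -m jog '[[[0,0,-15,0,0,0,35],[0,0,-40,0,0,0,35],[0,0,-70,0,0,0,35],[0,0,-100,0,0,0,35],[0,0,-130,0,0,0,35],[-25,-10,-150,0,0,0,35],[-60,-30,-155,0,0,0,35],[-95,-50,-155,0,0,0,35],[-130,-70,-155,0,0,0,35],[-165,-90,-155,0,0,0,35]]]' && python3 -m jog '[[[-35,-22,0,0,0,0,35],[-70,-44,0,0,0,0,35],[-105,-66,0,0,0,0,35],[-140,-88,0,0,0,0,35],[-165,-104,0,0,0,0,35],[-180,-114,0,0,0,0,35],[-188,-120,0,0,0,0,35],[-188,-120,0,0,0,0,35],[-188,-120,0,0,0,0,35],[-188,-120,0,0,0,0,35]]]';python3 -c "
from h import *
to(.371,-.2636,.1014)"
```

```text
time: 4.9
position: [0.4893, -0.0765, 0.2597]
tool_rot: [2.218, 2.225, -0.001]
ft_force: [0.3, -0.0, -1.5]
grip_width: 0.516
grip_force: 19.9
time: 5.9
position: [0.372, -0.2626, 0.2593]
tool_rot: [2.216, 2.227, 0.0]
ft_force: [0.0, -0.4, -1.4]
grip_width: 0.517
grip_force: 19.9
shift [ -1.   -1.  157.9] rot [ 0.01 -0.01  0.27] t 5.9 pos [ 0.372  -0.2626  0.2593] w 45.0 F [ 0.  -0.4 -1.4]
```

```bash
python3 -m jog '[[[0,0,30,0,0,0,35],[0,0,60,0,0,0,35],[0,0,90,0,0,0,35],[0,0,115,0,0,0,35],[0,0,135,0,0,0,35],[0,0,148,0,0,0,35],[0,0,154,0,0,0,35],[0,0,157,0,0,0,35],[0,0,158,0,0,0,35],[0,0,158,0,0,0,35]]]' && python3 -m jog '[[[0,0,1,0,0,0,35],[0,0,1,0,0,0,70],[0,0,1,0,0,0,70],[0,0,1,0,0,0,70],[0,0,1,0,0,0,70],[0,0,1,0,0,0,70],[0,0,-10,0,0,0,70],[0,0,-50,0,0,0,70],[0,0,-95,0,0,0,70],[0,0,-130,0,0,0,70]]]' && python3 -m jog '[[[0,0,-40,0,0,0.2,70],[0,0,-40,0,0,0.2,70]]]'; python3 - <<'E'
from h import *
to(.5768,-.0295,.2)
d=get('top'); save(d,'t2'); P=cloud(d); c=(.371,-.264)
q=P[(np.hypot(P[...,0]-c[0],P[...,1]-c[1])<.06)&(P[...,2]>.12)&(P[...,2]<.18)]; print(len(q),q.mean(0) if len(q) else 0)
d=get('side'); save(d,'s2')
E
```

```text
time: 6.9
position: [0.3715, -0.2643, 0.1019]
tool_rot: [2.218, 2.223, -0.0]
ft_force: [0.2, 0.1, -1.5]
grip_width: 0.515
grip_force: 19.9
time: 7.9
position: [0.3716, -0.2641, 0.2345]
tool_rot: [2.217, 2.222, 0.0]
ft_force: [-0.1, -0.2, 0.2]
grip_width: 0.804
grip_force: 0.0
time: 8.1
position: [0.3737, -0.2655, 0.2777]
tool_rot: [2.215, 2.212, 0.001]
ft_force: [0.3, -0.3, -0.6]
grip_width: 0.806
grip_force: 0.0
shift [236.8 202.2  77.6] rot [ 0.46  0.43 -0.07] t 8.1 pos [ 0.3737 -0.2655  0.2777] w 70.1 F [ 0.3 -0.3 -0.6]
238 [ 0.37362768 -0.26155376  0.13891577]
```

View pics/s2.png

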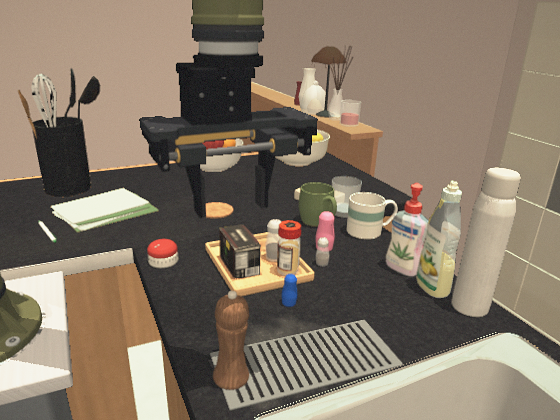

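The mill stands upright on the near end of the mat at (232,340). Next is the jar.

```bash
python3 -m jog '[[[33,28,0,0.5,0.4,0,60],[66,56,10,0.5,0.4,0,60],[100,85,20,0.5,0.4,0,60],[134,114,30,0.5,0.4,0,60],[168,143,45,0.5,0.4,0,60],[200,171,60,0.5,0.4,0,60],[225,191,78,0.5,0.4,0,60],[237,202,78,0.5,0.4,0,60],[237,202,78,0.5,0.4,0,60],[237,202,78,0.5,0.4,0,60]]]';python3 -c "
from h import *
to(.577,-.0295,.059)"
```

```text
time: 9.2
position: [0.5725, -0.0275, 0.1922]
tool_rot: [-2.213, -2.212, 0.004]
ft_force: [0.4, -0.4, 0.3]
grip_width: 0.69
grip_force: 0.0
shift [ -2.9   6.  133.1] rot [-0.63 -0.4  -0.04] t 9.2 pos [ 0.5725 -0.0275  0.1922] w 60.0 F [ 0.4 -0.4  0.3]
```

```bash
python3 -m jog '[[[-3,6,10,-0.6,-0.4,0,60],[-3,6,30,-0.6,-0.4,0,60],[-3,6,30,-0.6,-0.4,0,60]]]' && python3 -c "
from h import *
to(.577,-.0295,.059)"
```

```text
time: 9.5
position: [0.5769, -0.0321, 0.1603]
tool_rot: [-2.225, -2.217, 0.004]
ft_force: [0.3, 0.4, 0.0]
grip_width: 0.69
grip_force: 0.0
shift [  2.7   0.4 101.3] rot [-0.16  0.06 -0.21] t 9.5 pos [ 0.5769 -0.0321  0.1603] w 60.0 F [0.3 0.4 0. ]
```

```bash
python3 -m jog '[[[2,0,25,-0.1,0,-0.2,60],[2,0,50,-0.1,0,-0.2,60],[2,0,70,-0.1,0,-0.2,60],[2,0,85,-0.1,0,-0.2,60],[2,0,95,-0.1,0,-0.2,60],[2,0,101,-0.1,0,-0.2,60],[2,0,101,-0.1,0,-0.2,60],[2,0,101,-0.1,0,-0.2,60]]]' && python3 -m jog '[[[0,0,0,0,0,0,60],[0,0,0,0,0,0,35],[0,0,0,0,0,0,35],[0,0,0,0,0,0,35],[0,0,0,0,0,0,35],[0,0,0,0,0,0,35],[0,0,0,0,0,0,35]]]' 20;python3 -c "
from h import *
to(.5056,-.273,.25)"
```

```text
time: 10.3
position: [0.5798, -0.028, 0.0628]
tool_rot: [2.217, 2.221, 0.005]
ft_force: [0.7, -0.2, 0.1]
grip_width: 0.689
grip_force: 0.0
time: 11.0
position: [0.5793, -0.028, 0.0622]
tool_rot: [2.217, 2.222, 0.004]
ft_force: [-1.0, -0.7, 2.0]
grip_width: 0.509
grip_force: 19.8
shift [-244.8  -73.6 -188. ] rot [0.2  0.01 0.13] t 11.0 pos [ 0.5793 -0.028   0.0622] w 44.3 F [-1.  -0.7  2. ]
```

```bash
python3 -m jog '[[[0,0,-15,0,0,0,35],[0,0,-40,0,0,0,35],[0,0,-70,0,0,0,35],[0,0,-100,0,0,0,35],[-15,-5,-120,0,0,0,35],[-40,-14,-130,0,0,0,35],[-70,-22,-130,0,0,0,35],[-100,-30,-130,0,0,0,35],[-130,-39,-130,0,0,0,35],[-160,-48,-130,0,0,0,35]]]' && python3 -m jog '[[[-30,-9,0,0,0,0,35],[-55,-17,0,0,0,0,35],[-72,-22,0,0,0,0,35],[-82,-25,0,0,0,0,35],[-85,-26,0,0,0,0,35],[-85,-26,0,0,0,0,35],[-85,-26,0,0,0,0,35]]]';python3 -c "
from h import *
to(.5056,-.273,.059)"
```

```text
time: 12.0
position: [0.5308, -0.1891, 0.1929]
tool_rot: [2.216, 2.222, 0.004]
ft_force: [1.0, -0.0, -2.2]
grip_width: 0.504
grip_force: 19.8
time: 12.7
position: [0.5061, -0.2715, 0.192]
tool_rot: [2.215, 2.225, 0.005]
ft_force: [1.0, -0.1, -0.9]
grip_width: 0.509
grip_force: 19.8
shift [ -1.6  -1.  133. ] rot [ 0.22 -0.04  0.26] t 12.7 pos [ 0.5061 -0.2715  0.192 ] w 44.3 F [ 1.  -0.1 -0.9]
```

```bash
python3 -m jog '[[[0,0,30,0,0,0,35],[0,0,60,0,0,0,35],[0,0,85,0,0,0,35],[0,0,105,0,0,0,35],[0,0,120,0,0,0,35],[0,0,128,0,0,0,35],[0,0,132,0,0,0,35],[0,0,133,0,0,0,35],[0,0,133,0,0,0,35]]]' && python3 -m jog '[[[0,0,1,0,0,0,35],[0,0,1,0,0,0,60],[0,0,1,0,0,0,60],[0,0,1,0,0,0,60],[0,0,1,0,0,0,60],[0,0,-10,0,0,0,60],[0,0,-50,0,0,0,60],[0,0,-95,0,0,0,60],[0,0,-130,0,0,0,60],[0,0,-130,0,0,0,75]]]'; python3 - <<'E'
from h import *
to(.4925,.029,.15)
E
```

```text
time: 13.6
position: [0.5064, -0.2734, 0.0596]
tool_rot: [2.216, 2.221, 0.004]
ft_force: [-0.2, -0.1, -0.1]
grip_width: 0.509
grip_force: 19.8
time: 14.6
position: [0.5088, -0.2743, 0.1956]
tool_rot: [2.209, 2.215, 0.007]
ft_force: [0.0, -1.2, 0.4]
grip_width: 0.725
grip_force: 0.0
shift [303.6 -16.1  43.6] rot [0.72 0.35 0.14] t 14.6 pos [ 0.5088 -0.2743  0.1956] w 63.1 F [ 0.  -1.2  0.4]
```

```bash
python3 -m jog '[[[40,-2,5,0.2,0,0,76],[80,-4,10,0.2,0,0,76],[120,-6,15,0.2,0,0,76],[160,-8,20,0.2,0,0,76],[200,-10,25,0.2,0,0,76],[240,-12,30,0.2,0,0,76],[275,-14,38,0.2,0,0,76],[300,-16,44,0.2,0,0,76],[303,-16,44,0.2,0,0,76],[303,-16,44,0.2,0,0,76]]]';  python3 - <<'E'
from h import *
to(.4925,.029,.044)
E
```

```text
time: 15.6
position: [0.4886, 0.0301, 0.1447]
tool_rot: [2.217, 2.226, -0.001]
ft_force: [-0.0, -0.4, 0.2]
grip_width: 0.873
grip_force: 0.0
shift [ -1.1   3.9 100.7] rot [-0.01  0.04  0.23] t 15.6 pos [0.4886 0.0301 0.1447] w 75.9 F [-0.  -0.4  0.2]
```

```bash
python3 -m jog '[[[-1,4,20,0,0,0.9,76],[-1,4,45,0,0,0.9,76],[-1,4,70,0,0,0.9,76],[-1,4,88,0,0,0.9,76],[-1,4,97,0,0,0.9,76],[-1,4,100,0,0,0.9,76],[-1,4,100,0,0,0.9,76],[-1,4,100,0,0,0.9,76]]]' &&  python3 -c "
from h import *
to(.4925,.029,.044)" && python3 -m jog '[[[0,0,0,0,0,0,76],[0,0,0,0,0,0,50],[0,0,0,0,0,0,50],[0,0,0,0,0,0,50],[0,0,0,0,0,0,50],[0,0,0,0,0,0,50],[0,0,0,0,0,0,50]]]' 12;python3 -c "
from h import *
to(.598,-.2795,.2)"
```

```text
time: 16.4
position: [0.4937, 0.0284, 0.0457]
tool_rot: [2.236, 2.205, 0.001]
ft_force: [-0.2, 0.7, 0.1]
grip_width: 0.876
grip_force: 0.0
shift [ 0.5 -1.2  1.7] rot [ 0.09  0.02 -0.81] t 16.4 pos [0.4937 0.0284 0.0457] w 76.2 F [-0.2  0.7  0.1]
time: 17.1
position: [0.4929, 0.0287, 0.0449]
tool_rot: [2.236, 2.206, -0.0]
ft_force: [-0.6, -0.5, 1.9]
grip_width: 0.68
grip_force: 12.0
shift [-306.8  109.3 -155. ] rot [ 0.    0.01 -0.78] t 17.1 pos [0.4929 0.0287 0.0449] w 59.2 F [-0.6 -0.5  1.9]
```

```bash
python3 -m jog '[[[0,0,-15,0,0,0,50],[0,0,-40,0,0,0,50],[0,0,-75,0,0,0,50],[0,0,-105,0,0,0,50],[-20,8,-125,0,0,6,50],[-50,18,-130,0,0,13,50],[-80,29,-130,0,0,21,50],[-110,40,-130,0,0,29,50],[-140,50,-130,0,0,37,50],[-170,60,-130,0,0,45,50]]]';python3 -c "
from h import *
to(.598,-.2795,.175)"
```

```text
time: 18.1
position: [0.5509, -0.1431, 0.1757]
tool_rot: [2.913, 1.174, 0.001]
ft_force: [0.4, -0.0, -0.4]
grip_width: 0.681
grip_force: 12.0
shift [-60.6 130.9   0.8] rot [ 4.000e-02 -1.000e-02 -4.609e+01] t 18.1 pos [ 0.5509 -0.1431  0.1757] w 59.2 F [ 0.4 -0.  -0.4]
```

```bash
python3 -m jog '[[[-12,27,0,0,0,8,50],[-25,54,0,0,0,16,50],[-37,80,0,0,0,24,50],[-47,102,0,0,0,32,50],[-55,118,0,0,0,40,50],[-60,127,0,0,0,45,50],[-60,129,0,0,0,45,50],[-60,129,0,0,0,45,50],[-60,129,0,0,0,45,50]]]';python3 -c "
from h import *
to(.598,-.2795,.042)"
```

```text
time: 19.0
position: [0.5976, -0.275, 0.1752]
tool_rot: [-3.141, 0.017, -0.0]
ft_force: [0.1, 0.3, -0.6]
grip_width: 0.682
grip_force: 12.0
shift [  0.4   4.6 133.2] rot [-2.000e-02 -4.000e-02 -9.061e+01] t 19.0 pos [ 0.5976 -0.275   0.1752] w 59.3 F [ 0.1  0.3 -0.6]
```

```bash
python3 -m jog '[[[2,4,30,0,0,0,50],[2,4,60,0,0,0,50],[2,4,85,0,0,0,50],[2,4,105,0,0,0,50],[2,4,120,0,0,0,50],[2,4,128,0,0,0,50],[2,4,132,0,0,0,50],[2,4,133,0,0,0,50],[2,4,133,0,0,0,50]]]' && python3 -m jog '[[[0,0,1,0,0,0,50],[0,0,1,0,0,0,76],[0,0,1,0,0,0,76],[0,0,1,0,0,0,76],[0,0,1,0,0,0,76],[0,0,-10,0,0,0,76],[0,0,-50,0,0,0,76],[0,0,-95,0,0,0,76],[0,0,-120,0,0,0,76],[0,0,-120,0,0,0,60]]]'; python3 - <<'E'
from h import *
to(.575,.0325,.15)
E
```

```text
time: 19.9
position: [0.6001, -0.2805, 0.0427]
tool_rot: [3.141, -0.021, 0.002]
ft_force: [-0.4, -0.9, -0.7]
grip_width: 0.686
grip_force: 12.0
time: 20.9
position: [0.6026, -0.2811, 0.1683]
tool_rot: [3.137, -0.021, 0.014]
ft_force: [-0.3, 0.4, -0.6]
grip_width: 0.839
grip_force: 0.0
shift [ -32.  -313.3   16.7] rot [  0.6   -0.21 -90.77] t 20.9 pos [ 0.6026 -0.2811  0.1683] w 73.0 F [-0.3  0.4 -0.6]
```

```bash
python3 -m jog '[[[0,-20,-5,0,0,-8,60],[-4,-55,-5,0,0,-16,60],[-8,-90,-5,0,0,-24,60],[-12,-125,-5,0,0,-32,60],[-16,-160,-5,0,0,-40,60],[-20,-195,0,0,0,-48,60],[-24,-230,0,0,0,-56,60],[-28,-265,5,0,0,-64,60],[-31,-295,5,0,0,-72,60],[-32,-310,5,0,0,-80,60]]]'; python3 - <<'E'
from h import *
to(.575,.0325,.15)
E
```

```text
time: 21.9
position: [0.5705, 0.0339, 0.1567]
tool_rot: [-2.409, -2.015, 0.0]
ft_force: [-1.0, -0.2, 0.3]
grip_width: 0.689
grip_force: 0.0
shift [-0.6  4.7  6.7] rot [ -0.04  -0.04 -10.19] t 21.9 pos [0.5705 0.0339 0.1567] w 59.9 F [-1.  -0.2  0.3]
```

```bash
python3 -m jog '[[[0,4,3,0,0,-5,60],[0,4,5,0,0,-10.2,60],[0,4,5,0,0,-10.2,60],[0,4,5,0,0,-10.2,60]]]'; python3 - <<'E'
from h import *
to(.575,.0325,.042)
d=get('top'); save(d,'t3'); P=cloud(d)
for n,c,r,z0,z1 in(('mill',(.371,-.264),.06,.12,.18),('jar',(.506,-.273),.04,.09,.13)):
    q=P[(np.hypot(P[...,0]-c[0],P[...,1]-c[1])<r)&(P[...,2]>z0)&(P[...,2]<z1)]; print(n,len(q),cv2.minEnclosingCircle(q[:,:2].astype(np.float32)*1000))
d=get('side'); save(d,'s3')
E
```

```text
time: 22.3
position: [0.5753, 0.0292, 0.1516]
tool_rot: [-2.235, -2.207, 0.001]
ft_force: [-0.1, -0.6, -0.1]
grip_width: 0.693
grip_force: 0.0
shift [  3.3  -0.3 109.6] rot [-0.03  0.   -0.71] t 22.3 pos [0.5753 0.0292 0.1516] w 60.2 F [-0.1 -0.6 -0.1]
mill 241 ((372.0894775390625, -265.3048095703125), 23.820194244384766)
jar 226 ((507.6252136230469, -274.8147277832031), 22.62964630126953)
```

View pics/s3.png

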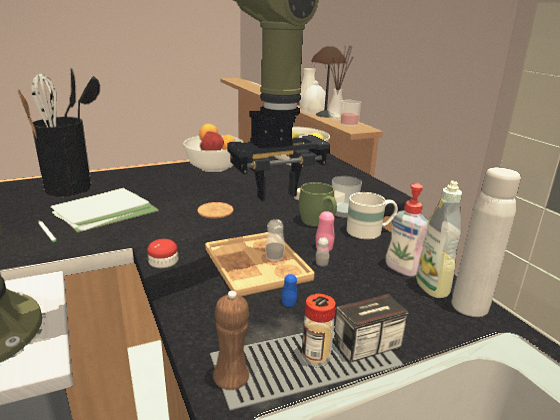

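View pics/t3.png

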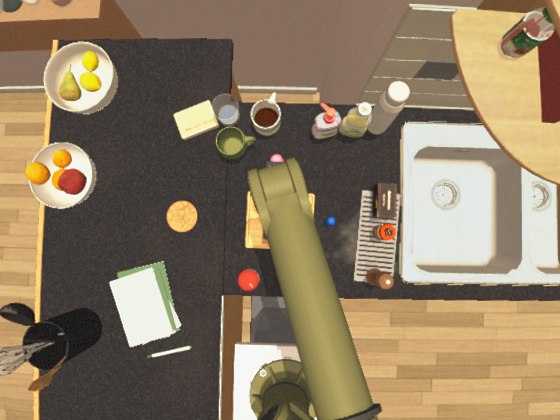

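All three now stand upright on the mat: mill (232,340), jar (320,330), tea box (372,330), with the salt still on its pad. Next is the salt.

```bash
python3 -m jog '[[[3,0,25,0,0,-0.7,60],[3,0,50,0,0,-0.7,60],[3,0,75,0,0,-0.7,60],[3,0,95,0,0,-0.7,60],[3,0,105,0,0,-0.7,60],[3,0,110,0,0,-0.7,60],[3,0,110,0,0,-0.7,60],[3,0,110,0,0,-0.7,60]]]' &&  python3 -c "
from h import *
to(.575,.0325,.041)" && python3 -m jog '[[[0,0,0,0,0,0,60],[0,0,0,0,0,0,30],[0,0,0,0,0,0,30],[0,0,0,0,0,0,30],[0,0,0,0,0,0,30],[0,0,0,0,0,0,30],[0,0,0,0,0,0,30]]]' 15;python3 -c "
from h import *
to(.5402,.3333,.16)"
```

```text
time: 23.2
position: [0.5764, 0.0324, 0.0427]
tool_rot: [2.218, 2.223, 0.002]
ft_force: [-0.0, -0.6, -0.7]
grip_width: 0.689
grip_force: 0.0
shift [ 0.1 -1.4  1.7] rot [0.09 0.01 0.11] t 23.2 pos [0.5764 0.0324 0.0427] w 59.9 F [-0.  -0.6 -0.7]
time: 23.9
position: [0.5757, 0.0322, 0.0418]
tool_rot: [2.219, 2.224, -0.0]
ft_force: [0.0, -0.3, 0.4]
grip_width: 0.457
grip_force: 14.9
shift [ 301.1  -34.8 -118.2] rot [0.   0.01 0.12] t 23.9 pos [0.5757 0.0322 0.0418] w 39.8 F [ 0.  -0.3  0.4]
```

```bash
python3 -m jog '[[[0,0,-10,0,0,0,30],[0,0,-30,0,0,0,30],[0,0,-60,0,0,0,30],[0,0,-90,0,0,0,30],[15,-2,-110,0,0,0,30],[40,-5,-115,0,0,0,30],[70,-8,-115,0,0,0,30],[100,-12,-115,0,0,0,30],[130,-15,-115,0,0,0,30],[160,-18,-115,0,0,0,30]]]' && python3 -m jog '[[[30,-3,0,0,0,0,30],[60,-7,0,0,0,0,30],[90,-10,0,0,0,0,30],[115,-13,0,0,0,0,30],[130,-15,0,0,0,0,30],[138,-16,0,0,0,0,30],[140,-17,0,0,0,0,30],[140,-17,0,0,0,0,30],[140,-17,0,0,0,0,30]]]'; python3 - <<'E'
from h import *
to(.5402,.3333,.041)
d=get('wrist'); save(d,'w4')
d=get('side'); save(d,'s4')
a=cv2.imread('pics/w4.png');b=cv2.imread('pics/s4.png')
cv2.imwrite('pics/c4.png',np.hstack([cv2.resize(a,(400,300)),cv2.resize(b[100:280,130:370],(400,300))]))
E
```

```text
time: 24.9
position: [0.557, 0.1934, 0.1573]
tool_rot: [2.219, 2.224, 0.0]
ft_force: [0.2, -0.1, -0.9]
grip_width: 0.456
grip_force: 14.8
time: 25.8
position: [0.5406, 0.3308, 0.1567]
tool_rot: [2.22, 2.221, -0.001]
ft_force: [-0.6, -0.1, -2.2]
grip_width: 0.457
grip_force: 14.8
shift [  2.7  -0.4 115.7] rot [0.01 0.07 0.02] t 25.8 pos [0.5406 0.3308 0.1567] w 39.7 F [-0.6 -0.1 -2.2]
```

View pics/c4.png

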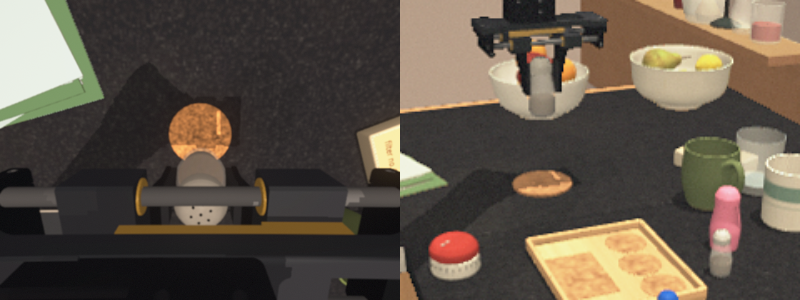

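The salt is held upright between the fingers, over the coaster (visible at (200,133) in the left half). I'll lower it.

```bash
python3 -m jog '[[[3,0,25,0,0,0,30],[3,0,50,0,0,0,30],[3,0,75,0,0,0,30],[3,0,95,0,0,0,30],[3,0,107,0,0,0,30],[3,0,112,0,0,0,30],[3,0,115,0,0,0,30],[3,0,116,0,0,0,30],[3,0,116,0,0,0,30]]]' && python3 -m jog '[[[0,0,1,0,0,0,30],[0,0,1,0,0,0,60],[0,0,1,0,0,0,60],[0,0,1,0,0,0,60],[0,0,1,0,0,0,60],[0,0,-10,0,0,0,60],[0,0,-50,0,0,0,60],[0,0,-95,0,0,0,60],[0,0,-130,0,0,0,60],[0,0,-130,0,0,0,76]]]'; python3 -c "
from h import *
to(.45,0,.2)"
```

```text
time: 26.8
position: [0.5404, 0.3356, 0.0415]
tool_rot: [2.219, 2.223, 0.002]
ft_force: [1.2, -0.2, 0.0]
grip_width: 0.457
grip_force: 14.8
time: 27.8
position: [0.5422, 0.3381, 0.1777]
tool_rot: [2.217, 2.222, 0.016]
ft_force: [0.3, 0.2, 0.6]
grip_width: 0.724
grip_force: 0.0
shift [-337.7  -92.8  -24.9] rot [ 0.51 -0.31  0.14] t 27.8 pos [0.5422 0.3381 0.1777] w 63.0 F [0.3 0.2 0.6]
```

```bash
python3 -m jog '[[[-40,-6,-5,0,0,0,76],[-80,-12,-10,0,0,0,76],[-120,-18,-15,0,0,0,76],[-160,-24,-20,0,0,8,76],[-200,-30,-25,0,0,16,76],[-240,-30,-25,0,0,24,76],[-280,-30,-25,0,0,32,76],[-320,-30,-25,0,0,40,76],[-360,-30,-25,0,0,48,76],[-400,-25,-25,0,0,56,76]]]'; python3 - <<'E'
from h import *
to(.6001,-.2805,.15)
d=get('top');P=cloud(d)
for n,c,r,z0,z1 in(('salt',(.540,.335),.03,.08,.11),('salt2',(.540,.335),.04,.03,.07)):
    q=P[(np.hypot(P[...,0]-c[0],P[...,1]-c[1])<r)&(P[...,2]>z0)&(P[...,2]<z1)]; print(n,len(q),cv2.minEnclosingCircle(q[:,:2].astype(np.float32)*1000))
q=P[(np.hypot(P[...,0]-.54,P[...,1]-.333)<.065)&(P[...,2]>-.004)]
im=d['image'].astype(int); m=(im[...,0]-im[...,2]>60)&(im[...,0]>110); m[:190]=0;m[245:]=0;m[:,:155]=0;m[:,210:]=0
pts=np.argwhere(m)[:,::-1]; print(cv2.minEnclosingCircle((ray(d,pts,.006)[:,:2]*1000).astype(np.float32)))
E
```

```text
time: 28.8
position: [0.5151, -0.0664, 0.196]
tool_rot: [3.005, 0.913, -0.001]
ft_force: [0.7, -0.1, 0.3]
grip_width: 0.873
grip_force: 0.0
shift [-48.4 225.2  46.2] rot [ 3.00e-02  7.00e-02 -5.62e+01] t 28.8 pos [ 0.5151 -0.0664  0.196 ] w 76.0 F [ 0.7 -0.1  0.3]
salt 109 ((539.3797607421875, 337.0193786621094), 17.57363510131836)
salt2 88 ((539.5589599609375, 332.3655700683594), 21.40245246887207)
((539.8084106445312, 334.8167419433594), 49.76987838745117)
```

Salt sits within about 3 mm of the coaster's centre. Next is the tea box.

```bash
python3 -m jog '[[[-8,35,0,0,0,8,76],[-16,75,0,0,0,16,76],[-24,115,0,0,0,24,76],[-32,155,0,0,0,32,76],[-40,190,10,0,0,34.4,76],[-46,215,30,0,0,34.4,76],[-48,225,46,0,0,34.4,76],[-48,225,46,0,0,34.4,76],[-48,225,46,0,0,34.4,76]]]'; python3 - <<'E'
from h import *
to(.6001,-.2805,.042)
E
```

```text
time: 29.75
position: [0.6022, -0.2757, 0.1496]
tool_rot: [-3.14, 0.004, 0.001]
ft_force: [0.3, 1.0, -0.1]
grip_width: 0.877
grip_force: 0.0
shift [ -2.    5.  107.5] rot [-1.300e-01 -4.000e-02 -9.015e+01] t 29.75 pos [ 0.6022 -0.2757  0.1496] w 76.3 F [ 0.3  1.  -0.1]
```

```bash
python3 -m jog '[[[-1,5,25,0,0,0.6,76],[-1,5,50,0,0,0.6,76],[-1,5,75,0,0,0.6,76],[-1,5,95,0,0,0.6,76],[-1,5,104,0,0,0.6,76],[-1,5,108,0,0,0.6,76],[-1,5,108,0,0,0.6,76],[-1,5,108,0,0,0.6,76]]]' &&  python3 -c "
from h import *
to(.6001,-.2805,.042)" && python3 -m jog '[[[0,0,0,0,0,0,76],[0,0,0,0,0,0,50],[0,0,0,0,0,0,50],[0,0,0,0,0,0,50],[0,0,0,0,0,0,50],[0,0,0,0,0,0,50],[0,0,0,0,0,0,50]]]' 12;python3 -c "
from h import *
to(.4929,.029,.18)"
```

```text
time: 30.55
position: [0.6023, -0.283, 0.0434]
tool_rot: [3.14, -0.023, 0.003]
ft_force: [0.6, 0.1, 0.2]
grip_width: 0.875
grip_force: 0.0
shift [-2.2 -2.4  1.4] rot [ 1.400e-01 -5.000e-02 -9.085e+01] t 30.55 pos [ 0.6023 -0.283   0.0434] w 76.2 F [0.6 0.1 0.2]
time: 31.25
position: [0.6014, -0.2829, 0.042]
tool_rot: [3.141, -0.024, 0.0]
ft_force: [0.2, 0.1, 2.8]
grip_width: 0.679
grip_force: 12.0
shift [-113.2 -310.2 -138.1] rot [ 1.000e-02 -0.000e+00 -9.088e+01] t 31.25 pos [ 0.6014 -0.2829  0.042 ] w 59.0 F [0.2 0.1 2.8]
```

```bash
python3 -m jog '[[[0,0,-15,0,0,0,50],[0,0,-40,0,0,0,50],[0,0,-75,0,0,0,50],[0,0,-105,0,0,0,50],[-8,-20,-130,0,0,-6,50],[-20,-50,-138,0,0,-13,50],[-32,-85,-138,0,0,-21,50],[-44,-120,-138,0,0,-29,50],[-56,-155,-138,0,0,-37,50],[-70,-190,-138,0,0,-45,50]]]';python3 -c "
from h import *
to(.4929,.030,.18)"
```

```text
time: 32.25
position: [0.5339, -0.0905, 0.1807]
tool_rot: [2.907, 1.188, 0.001]
ft_force: [-0.9, 0.4, -0.6]
grip_width: 0.681
grip_force: 12.0
shift [  55.2 -114.7    0.5] rot [ 8.000e-02  3.000e-02 -4.553e+01] t 32.25 pos [ 0.5339 -0.0905  0.1807] w 59.2 F [-0.9  0.4 -0.6]
```

```bash
python3 -m jog '[[[12,-25,0,0,0,-8,50],[24,-50,0,0,0,-16,50],[36,-74,0,0,0,-24,50],[46,-94,0,0,0,-32,50],[52,-106,0,0,0,-40,50],[55,-112,0,0,0,-44.7,50],[55,-114,0,0,0,-44.7,50],[55,-114,0,0,0,-44.7,50],[55,-114,0,0,0,-44.7,50]]]';python3 -c "
from h import *
to(.4929,.030,.047)"
```

```text
time: 33.15
position: [0.4945, 0.0275, 0.18]
tool_rot: [2.246, 2.195, -0.0]
ft_force: [0.8, -0.2, -0.4]
grip_width: 0.682
grip_force: 12.0
shift [  2.6  -1.7 133. ] rot [ 0.02  0.04 -1.31] t 33.15 pos [0.4945 0.0275 0.18  ] w 59.3 F [ 0.8 -0.2 -0.4]
```

```bash
python3 -m jog '[[[2,-2,30,0,0,-0.4,50],[2,-2,60,0,0,-0.4,50],[2,-2,85,0,0,-0.4,50],[2,-2,105,0,0,-0.4,50],[2,-2,120,0,0,-0.4,50],[2,-2,126,0,0,-0.4,50],[2,-2,129,0,0,-0.4,50],[2,-2,130,0,0,-0.4,50],[2,-2,130,0,0,-0.4,50],[2,-2,130,0,0,-0.4,50]]]';python3 -c "
from h import *
to(.4929,.030,.047)"
```

```text
time: 34.15
position: [0.493, 0.0302, 0.0505]
tool_rot: [2.236, 2.205, 0.001]
ft_force: [0.5, 1.0, -0.5]
grip_width: 0.683
grip_force: 12.0
shift [-0.2 -0.1  3.5] rot [ 0.08  0.03 -0.79] t 34.15 pos [0.493  0.0302 0.0505] w 59.4 F [ 0.5  1.  -0.5]
```

```bash
python3 -m jog '[[[0,0,2,0,0,0,50],[0,0,3.5,0,0,0,50],[0,0,4,0,0,0,50],[0,0,4,0,0,0,76],[0,0,4,0,0,0,76],[0,0,4,0,0,0,76],[0,0,4,0,0,0,76],[0,0,-20,0,0,0,76],[0,0,-60,0,0,0,76],[0,0,-100,0,0,0,76]]]' && python3 -m jog '[[[0,0,-40,0,0,0,70],[-20,-10,-80,0,0,0,70],[-60,-25,-120,0,0,0,70],[-100,-40,-130,0,0,0,70],[-140,-56,-130,0,0,0,70],[-180,-72,-130,0,0,0,70],[-220,-88,-130,0,0,0,70],[-260,-104,-130,0,0,0,70],[-294,-118,-130,0,0,0,70],[-294,-118,-130,0,0,0,70]]]' ;python3 - <<'E'
from h import *
to(.3722,-.2645,.1014)
d=get('top');P=cloud(d); im=d['image'].astype(int)
q=P[(np.abs(P[...,0]-.492)<.045)&(abs(P[...,1]-.029)<.065)&(P[...,2]>.06)&(P[...,2]<.09)]
print('tea',len(q),cv2.minAreaRect(q[:,:2].astype(np.float32)*1000) if len(q) else 0); save(d,'t5')
E
```

```text
time: 35.15
position: [0.4916, 0.0305, 0.1504]
tool_rot: [-2.235, -2.206, 0.001]
ft_force: [1.2, -0.4, 1.0]
grip_width: 0.876
grip_force: 0.0
time: 36.15
position: [0.3671, -0.2672, 0.2792]
tool_rot: [-2.246, -2.196, 0.002]
ft_force: [0.2, 0.3, 0.1]
grip_width: 0.806
grip_force: 0.0
shift [  2.9   5.2 177.8] rot [-0.08  0.03 -1.3 ] t 36.15 pos [ 0.3671 -0.2672  0.2792] w 70.1 F [0.2 0.3 0.1]
tea 664 ((491.04132080078125, 27.085290908813477), (55.23878860473633, 98.57989501953125), 1.6318339109420776)
```

```bash
python3 -m jog '[[[2,5,30,0,0,-1.2,70],[2,5,60,0,0,-1.2,70],[2,5,90,0,0,-1.2,70],[2,5,120,0,0,-1.2,70],[2,5,145,0,0,-1.2,70],[2,5,162,0,0,-1.2,70],[2,5,172,0,0,-1.2,70],[2,5,177,0,0,-1.2,70],[2,5,177,0,0,-1.2,70],[2,5,177,0,0,-1.2,70]]]' &&  python3 -c "
from h import *
to(.3716,-.2641,.101)" && python3 -m jog '[[[0,0,0,0,0,0,70],[0,0,0,0,0,0,35],[0,0,0,0,0,0,35],[0,0,0,0,0,0,35],[0,0,0,0,0,0,35],[0,0,0,0,0,0,35],[0,0,0,0,0,0,35]]]' 20;python3 -c "
from h import *
to(.5806,.0895,.26)"
```

```text
time: 37.2
position: [0.3761, -0.2604, 0.1036]
tool_rot: [2.212, 2.229, 0.0]
ft_force: [-0.4, 0.1, 1.1]
grip_width: 0.805
grip_force: 0.0
shift [-3.6 -4.5  2.6] rot [0.06 0.06 0.44] t 37.2 pos [ 0.3761 -0.2604  0.1036] w 70.1 F [-0.4  0.1  1.1]
time: 37.9
position: [0.3753, -0.2603, 0.1028]
tool_rot: [-2.213, -2.229, 0.0]
ft_force: [-0.9, -0.4, 1.8]
grip_width: 0.517
grip_force: 19.9
shift [ 348.3  207.8 -157.3] rot [-0.01  0.01  0.42] t 37.9 pos [ 0.3753 -0.2603  0.1028] w 45.0 F [-0.9 -0.4  1.8]
```

```bash
python3 -m jog '[[[0,0,-15,0,0,0,35],[0,0,-40,0,0,0,35],[0,0,-70,0,0,0,35],[0,0,-100,0,0,0,35],[0,0,-130,0,0,0,35],[25,15,-150,0,0,0.4,35],[60,36,-157,0,0,0.4,35],[95,57,-157,0,0,0.4,35],[130,78,-157,0,0,0.4,35],[165,99,-157,0,0,0.4,35]]]' && python3 -m jog '[[[35,21,0,0,0,0,35],[70,42,0,0,0,0,35],[105,63,0,0,0,0,35],[140,83,0,0,0,0,35],[165,98,0,0,0,0,35],[180,105,0,0,0,0,35],[187,106,0,0,0,0,35],[187,106,0,0,0,0,35],[187,106,0,0,0,0,35],[187,106,0,0,0,0,35]]]';python3 -c "
from h import *
to(.5803,.0933,.108)"
```

```text
time: 38.9
position: [0.4736, -0.093, 0.2596]
tool_rot: [2.221, 2.221, -0.001]
ft_force: [1.5, -0.7, -1.8]
grip_width: 0.516
grip_force: 20.0
time: 39.9
position: [0.579, 0.0908, 0.2597]
tool_rot: [2.223, 2.219, -0.002]
ft_force: [-0.3, 0.5, -2.3]
grip_width: 0.52
grip_force: 20.0
shift [  2.7   1.3 151.7] rot [-0.    0.08 -0.11] t 39.9 pos [0.579  0.0908 0.2597] w 45.2 F [-0.3  0.5 -2.3]
```

```bash
python3 -m jog '[[[2,1,30,0,0,0,35],[2,1,60,0,0,0,35],[2,1,90,0,0,0,35],[2,1,115,0,0,0,35],[2,1,133,0,0,0,35],[2,1,143,0,0,0,35],[2,1,147,0,0,0,35],[2,1,149,0,0,0,35],[2,1,149,0,0,0,35],[2,1,149,0,0,0,35]]]';python3 -c "
from h import *
to(.5803,.0933,.108)"
```

```text
time: 40.9
position: [0.5807, 0.0946, 0.1117]
tool_rot: [2.22, 2.221, 0.002]
ft_force: [-0.4, 0.7, -2.6]
grip_width: 0.514
grip_force: 20.0
shift [-1.3 -0.4  3.7] rot [0.09 0.   0.02] t 40.9 pos [0.5807 0.0946 0.1117] w 44.7 F [-0.4  0.7 -2.6]
```

Next: place the mill, then go over to the jar (at about .5064, −.2734 on the mat).

```bash
python3 -m jog '[[[-1,0,2,0,0,0,35],[-1,0,3.5,0,0,0,35],[-1,0,4,0,0,0,35],[-1,0,4,0,0,0,70],[-1,0,4,0,0,0,70],[-1,0,4,0,0,0,70],[-1,0,4,0,0,0,70],[-1,0,-20,0,0,0,70],[-1,0,-60,0,0,0,70],[-1,0,-100,0,0,0,70]]]' && python3 -m jog '[[[0,0,-10,0,0,0,60],[-35,-7,-10,0,0,0,60],[-75,-15,-10,0,0,0,60],[-115,-23,-10,0,0,0,60],[-155,-32,-10,0,0,0,60],[-195,-40,-10,0,0,0,60],[-235,-48,-10,0,0,0,60],[-275,-56,-10,0,0,0,60],[-315,-64,-10,0,0,0,60],[-350,-71,-10,0,0,0,60]]]' && python3 -m jog '[[[-15,-3,10,0,0,0,60],[-18,-4,35,0,0,0,60],[-18,-4,60,0,0,0,60],[-18,-4,60,0,0,0,60]]]';python3 - <<'E'
from h import *
to(.5064,-.2734,.059)
d=get('top');P=cloud(d); save(d,'t6')
for n,c,r,z0,z1 in(('mill',(.58,.088),.04,.115,.17),):
    q=P[(np.hypot(P[...,0]-c[0],P[...,1]-c[1])<r)&(P[...,2]>z0)&(P[...,2]<z1)]; print(n,len(q),cv2.minEnclosingCircle(q[:,:2].astype(np.float32)*1000))
E
```

```text
time: 41.9
position: [0.5796, 0.0935, 0.2115]
tool_rot: [-2.22, -2.222, 0.001]
ft_force: [1.6, 0.0, 1.1]
grip_width: 0.803
grip_force: 0.0
time: 42.9
position: [0.5081, -0.2589, 0.2202]
tool_rot: [-2.223, -2.22, 0.002]
ft_force: [-0.4, 0.1, 0.8]
grip_width: 0.69
grip_force: 0.0
time: 43.3
position: [0.5029, -0.2724, 0.1566]
tool_rot: [-2.214, -2.218, 0.002]
ft_force: [-0.0, -0.2, -0.8]
grip_width: 0.688
grip_force: 0.0
shift [-1.4  4.1 97.6] rot [-0.34 -0.27  0.09] t 43.3 pos [ 0.5029 -0.2724  0.1566] w 59.9 F [-0.  -0.2 -0.8]
mill 224 ((575.753662109375, 86.9398422241211), 23.475074768066406)
```

```bash
python3 -m jog '[[[-1,3,25,-0.1,0,0,60],[-1,3,50,-0.1,0,0,60],[-1,3,70,-0.1,0,0,60],[-1,3,85,-0.1,0,0,60],[-1,3,94,-0.1,0,0,60],[-1,3,98,-0.1,0,0,60],[-1,3,98,-0.1,0,0,60],[-1,3,98,-0.1,0,0,60]]]' && python3 -c "
from h import *
to(.5064,-.2734,.059)" && python3 -m jog '[[[0,0,0,0,0,0,60],[0,0,0,0,0,0,35],[0,0,0,0,0,0,35],[0,0,0,0,0,0,35],[0,0,0,0,0,0,35],[0,0,0,0,0,0,35],[0,0,0,0,0,0,35]]]' 20;python3 -c "
from h import *
to(.579,-.028,.2)"
```

```text
time: 44.15
position: [0.5089, -0.2757, 0.0637]
tool_rot: [2.219, 2.22, 0.002]
ft_force: [-0.4, -0.2, -0.5]
grip_width: 0.691
grip_force: 0.0
shift [ 2.3 -2.6  4.7] rot [0.17 0.05 0.02] t 44.15 pos [ 0.5089 -0.2757  0.0637] w 60.1 F [-0.4 -0.2 -0.5]
time: 44.85
position: [0.5082, -0.2756, 0.0629]
tool_rot: [2.22, 2.221, 0.001]
ft_force: [-1.5, 0.2, 1.9]
grip_width: 0.504
grip_force: 20.0
shift [ 247.5   71.1 -137. ] rot [0.09 0.02 0.02] t 44.85 pos [ 0.5082 -0.2756  0.0629] w 43.9 F [-1.5  0.2  1.9]
```

```bash
python3 -m jog '[[[0,0,-15,0,0,0,35],[0,0,-40,0,0,0,35],[0,0,-70,0,0,0,35],[0,0,-100,0,0,0,35],[15,5,-125,0,0,0,35],[40,12,-137,0,0,0,35],[70,20,-137,0,0,0,35],[100,29,-137,0,0,0,35],[130,38,-137,0,0,0,35],[160,46,-137,0,0,0,35]]]' && python3 -m jog '[[[30,9,0,0,0,0,35],[55,16,0,0,0,0,35],[73,20,0,0,0,0,35],[82,23,0,0,0,0,35],[85,24,0,0,0,0,35],[85,24,0,0,0,0,35],[85,24,0,0,0,0,35]]]';python3 -c "
from h import *
to(.578,-.030,.068)"
```

```text
time: 45.85
position: [0.5543, -0.114, 0.2008]
tool_rot: [2.219, 2.221, 0.002]
ft_force: [1.0, -0.1, -0.8]
grip_width: 0.507
grip_force: 20.0
time: 46.55
position: [0.5778, -0.0321, 0.1998]
tool_rot: [2.222, 2.219, 0.001]
ft_force: [0.1, -0.4, -1.8]
grip_width: 0.511
grip_force: 20.0
shift [  2.2   0.  131.8] rot [ 0.08  0.05 -0.09] t 46.55 pos [ 0.5778 -0.0321  0.1998] w 44.5 F [ 0.1 -0.4 -1.8]
```

```bash
python3 -m jog '[[[1,0,30,0,0,0,35],[1,0,60,0,0,0,35],[1,0,85,0,0,0,35],[1,0,105,0,0,0,35],[1,0,119,0,0,0,35],[1,0,125,0,0,0,35],[1,0,128,0,0,0,35],[1,0,129,0,0,0,35],[1,0,129,0,0,0,35]]]';python3 -c "
from h import *
to(.578,-.030,.068)"
```

```text
time: 47.45
position: [0.5787, -0.0295, 0.0717]
tool_rot: [2.219, 2.22, 0.003]
ft_force: [0.3, -0.8, -1.2]
grip_width: 0.507
grip_force: 20.0
shift [-0.5 -0.8  3.7] rot [0.17 0.02 0.01] t 47.45 pos [ 0.5787 -0.0295  0.0717] w 44.1 F [ 0.3 -0.8 -1.2]
```

```bash
python3 -m jog '[[[0,0,2,0,0,0,35],[0,0,3.5,0,0,0,35],[0,0,4,0,0,0,35],[0,0,4,0,0,0,60],[0,0,4,0,0,0,60],[0,0,4,0,0,0,60],[0,0,4,0,0,0,60],[0,0,-20,0,0,0,60],[0,0,-60,0,0,0,60],[0,0,-100,0,0,0,60]]]' && python3 -m jog '[[[0,0,-30,0,0,0,60],[-35,-7,-40,0,0,0,60],[-75,-15,-40,0,0,0,60],[-115,-23,-40,0,0,0,60],[-155,-32,-40,0,0,0,60],[-195,-40,-40,0,0,0,60],[-235,-48,-40,0,0,0,60],[-235,-48,-40,0,0,0,60],[-235,-48,-40,0,0,0,60],[-235,-48,-40,0,0,0,60]]]';python3 - <<'E'
from h import *
to(.5,-.27,.2)
d=get('top');P=cloud(d); save(d,'t7')
for n,c,r,z0,z1 in(('mill',(.58,.088),.04,.115,.17),('jar',(.576,-.031),.03,.09,.12),('salt',(.540,.335),.03,.08,.11),('timer',(.355,.118),.05,.015,.07)):
    q=P[(np.hypot(P[...,0]-c[0],P[...,1]-c[1])<r)&(P[...,2]>z0)&(P[...,2]<z1)]; print(n,len(q),cv2.minEnclosingCircle(q[:,:2].astype(np.float32)*1000))
q=P[(np.abs(P[...,0]-.492)<.045)&(abs(P[...,1]-.029)<.065)&(P[...,2]>.06)&(P[...,2]<.09)]
print('tea',len(q),cv2.minAreaRect(q[:,:2].astype(np.float32)*1000) if len(q) else 0)
d=get('side'); save(d,'s7')
a=cv2.imread('pics/t7.png');b=cv2.imread('pics/s7.png')
cv2.imwrite('pics/c7.png',np.hstack([cv2.resize(a[120:300,160:400],(400,300)),cv2.resize(b[120:330,100:380],(400,300))]))
E
```

```text
time: 48.45
position: [0.5774, -0.0293, 0.1716]
tool_rot: [-2.221, -2.222, -0.001]
ft_force: [0.5, -0.4, 0.2]
grip_width: 0.692
grip_force: 0.0
time: 49.45
position: [0.5305, -0.2628, 0.2109]
tool_rot: [2.218, 2.223, 0.003]
ft_force: [-0.1, 0.4, 0.6]
grip_width: 0.688
grip_force: 0.0
shift [ -7.1 -30.5  10.8] rot [ 0.12 -0.04  0.13] t 49.45 pos [ 0.5305 -0.2628  0.2109] w 59.9 F [-0.1  0.4  0.6]
mill 224 ((575.5953369140625, 86.76195526123047), 23.198144912719727)
jar 204 ((576.3612670898438, -30.446077346801758), 22.658061981201172)
salt 109 ((538.8582153320312, 335.8599853515625), 17.252592086791992)
timer 365 ((353.61846923828125, 118.89170837402344), 31.688392639160156)
tea 667 ((491.0093688964844, 27.08035659790039), (55.29766845703125, 98.47014617919922), 1.598610281944275)
```

View pics/c7.png

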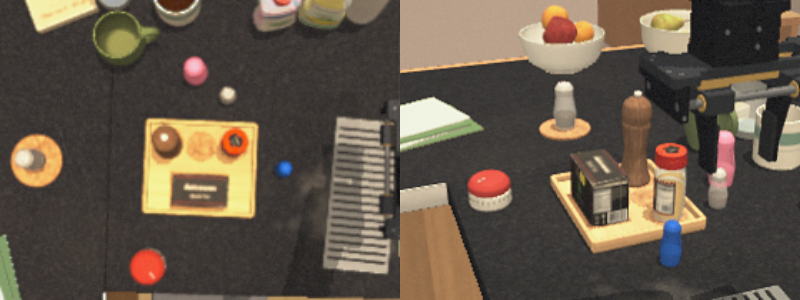

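Mill (167,142), jar (235,142) and tea box (200,190) are back upright on the tray within about 4 mm of where they stood. The salt is centred on the coaster at (35,160), and the arm is clear. I'll hand in.

```bash
python3 -c "
from h import *
print(ctrl.close_job())"
```

```text
the job is handed in; nothing more can be done
None
```

I handed the job in at about 50 s of the 149 s allowed: the salt is about 3 mm from the coaster's centre, and the mill, jar and tea box are back upright on the tray within about 4 mm of their starting spots by the top camera; the hand-in returned no verdict.

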